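# Let the red tin out of the dispenser

## Robot

A 6-joint arm with a two-finger parallel gripper is mounted at the origin on the work surface. World frame = base frame: x ahead of the robot, y to its left, z up, the work surface at z = 0. Lengths are in m, angles in rad, forces in N, time in s.
With the tool pointing down it reaches from about 0.3 to 0.775 m from the base axis. Payload 14.6 kg.
Tool frame: the origin (TCP) lies at the very end of the fingers, on their centre line; the grasp point (between the pads) lies 19 mm behind it; z points along the fingers, y is the line along which they close (so a half turn about z gives the same grasp; the last joint's range is limited). The gripper opens to 85 mm and grips with 20 to 120 N. Pads are 22 mm wide; open, the fingers measure 114 mm over their backs; the gripper's body (76 mm by 85 mm) begins 54 mm behind the grasp point. The pads swing forward as they close: fully open they stand 13 mm farther back than shut.
Start: joints at [-1.237, 0.3, 1.521, -0, 1.321, -0.067], TCP at [0.215, -0.506, 0.231] pointing down, gripper open.
Joint ranges: [-3.03, 3.03], [-0.79, 2.21], [0.23, 2.52], [-1.04, 4.18], [0, 3.07], [-2.55, 2.55]. Speed limits (rad/s): [2.22, 2.22, 2.57, 3.14, 3.14, 3.14].

## Interface

Orientations are given as a unit quaternion [x, y, z, w].
In Python, from workcell import telemetry, cams, ticket gives the robot as it stands.
- The arm moves only by the shell command python3 -m crank 'ROWS' [FORCE]. ROWS is a JSON object of lists of equal length, an entry for each row: "xyz": the shift along the world's x, y, z in cm, a list of three; "roll": the turn about the world's z in rad; "claw": the finger opening in cm, from 0 to 8.54. A call has 1 to 12 rows; each row is the pose to reach, as a shift and turn from the pose commanded when the call began; what a row does not reach only later rows make up. A row lasts 1/12 s, in which the tool goes at most 41.7 mm and 7.16 degrees, less where a joint would pass 70% of its speed; a pose out of reach is approached as far as the arm can. A call with a gripper value outside its range is refused whole. The fingers move at their own pace and stop on an object; FORCE is the grip in N (left out, the last holds). Time passes only in rows, so rows that repeat a pose let the fingers close. It gives the time, the measured TCP pose, the force, the opening and the grip force at its end, in the units of the state.
- telemetry.sense(): the state, without advancing time (a new reading comes with each control period).
- cams.snapshot(name): name is "scene" or "side" or "wrist"; returns the picture (400x640x3 uint8, blue, green, red); there is no depth.
- cams.calibration(name): a dict with "camera_matrix" (3x3 intrinsics, pixels), "R" (3x3) and "t" (3): a world point X has camera coordinates R X + t; the wrist camera has in their place "tool_from_camera" (4x4, takes a point from camera to tool coordinates, whose origin is the TCP and whose axes are the flange's). Camera axes: x right, y down, z forward; pixel columns grow to the right and rows downward; lengths in m; the calibration is good to about 2 mm. A picture is of the moment at which its call begins: read the wrist's pose just before it. calibration takes no time and is no camera call.
- ticket.sign_off(): hands the job in; it is judged then, once.
Trained networks look in the newest picture that a camera, given by its name, has taken for a name from the list of things; names that differ only in an ending like _2 or _b are one class to them, and where a whole thing is asked for, a point or a joint stands for the part that bears it (a point fixed in the world has none). Each returns a list of dicts, best first, with "confidence" (0 to 1); they miss things now and then, are a little off and sometimes report something else, mostly with a low value. They report only what shows in the picture. A call takes as long as a camera call. They do not tell look-alikes from the thing itself.
- cams.masks_of(target, camera): "pixels" (400x640 bool, what is visible of it) and "bbox" ([left, top, right, bottom] as shares, 0 to 1, of the picture: columns of its width, rows of its height, round what is visible of it).
- cams.mark_of(target, camera): "location" ([column, row] as shares, 0 to 1, of the picture: columns of its width, rows of its height: a listed point, or the origin of a listed thing).
The state is a dict: "time": time; "qpos": joint angles; "joint_vel": joint speeds; "tau": joint torques, N m; "tool_pos": TCP position; "tool_rot": TCP orientation; "contact_force": force on the tool from outside, world axes, zero at the start; "moment": the same for the moment, N m; "width": finger opening in m; "finger_force": force on a finger pad.
Only numpy, scipy, OpenCV 4.12 (cv2) and the standard library are available. Lean on these libraries where they do the work, as an engineer would, in place of code of your own. Each camera call takes 0.05 s, during which the arm holds its last target. There are 200 camera calls.

## Task

Let the red tin roll out of the two-lane tin dispenser into the green tub: with the fingertips, push the orange paddle of the red tin's own lane all the way down, so that the other end of the rocker lifts the gate, and keep it down until the tin is out. Then let the paddle come back up so that the gate is shut again. Leave the blue tin waiting in its lane, touch neither tin, do not pick anything up, and leave the tub, torch and spare tin where they are.

Things in the scene. Friction and masses are not known exactly. Their poses are not given: they have to be found in the camera images.
- dispenser: fixed plywood dispenser, 200 (x) by 186 mm (y); two lanes slope down to its +x (the robot's left), at y = +55 mm (left) and -55 mm (right). Origin: on the work surface near its middle. Over each lane an aluminium rocker on an axle at x = -20 mm, 180 mm up: paddle uphill at x = -125 mm, gate downhill at x = +100 mm. Walls 126 mm high, axle ears 192 mm; a lifted gate end reaches 235 mm
- paddle_left (a point): the left (+y of the dispenser) lane's orange paddle, 36 (x) by 40 (y) by 8 mm; origin: centre of its flat top face, 208 mm above the work surface when up, then sloping 0.2 rad (uphill edge higher). Only things under 60 mm high lie below or behind it. Pressed straight down at the origin by 41 mm its rocker is at 0.38 rad; takes about 1.5 N at first, 3 N at the bottom; springs back up when let go
- paddle_right (a point): the right (-y of the dispenser) lane's orange paddle, 36 (x) by 40 (y) by 8 mm; origin: centre of its flat top face, 208 mm above the work surface when up, then sloping 0.2 rad (uphill edge higher). Only things under 60 mm high lie below or behind it. Pressed straight down at the origin by 41 mm its rocker is at 0.38 rad; takes about 1.5 N at first, 3 N at the bottom; springs back up when let go
- rocker_left (a joint): turn of the left rocker, rad: 0 = at rest, paddle up, gate shut; 0.42 = paddle fully down on its stop, gate fully lifted. From about 0.33 on, the gate clears the tin
- rocker_right (a joint): turn of the right rocker, rad: 0 = at rest, paddle up, gate shut; 0.42 = paddle fully down on its stop, gate fully lifted. From about 0.33 on, the gate clears the tin
- red_tin: closed red tin, a drum 45 mm in diameter, 50 mm long, bare steel ends, about 90 g, lying on its side across one dispenser lane against its gate; origin at its centre, y along the drum's axis. Whether it is in the left or right lane changes from run to run. With its gate up it rolls out by itself in about a second
- blue_tin: closed blue tin, a drum 45 mm in diameter, 50 mm long, bare steel ends, about 90 g, lying on its side across one dispenser lane against its gate; origin at its centre, y along the drum's axis. Whether it is in the left or right lane changes from run to run. With its gate up it rolls out by itself in about a second
- tub: open green plastic tub under both lane ends, outside 170 (x) by 250 (y) by 75 mm high, walls 5 mm, loose, 0.5 kg; origin at the centre of its underside. It already stands where a tin will drop into it
- torch: small yellow press-button torch lying on the work surface beyond the dispenser's uphill end, 104 mm long (x) by 42 by 42 mm, loose; origin under its middle; not needed
- spare_tin: closed tin standing upright, steel with a green side, 72 mm in diameter, 55 mm high, loose; origin at the centre of its underside, beyond the dispenser's uphill end; not needed
There are look-alikes about, which are no part of the job. There is more than one size of the red_tin; the job needs the smallest.

How it is judged:
By the outcome, as a careful person would: the job done as asked, in the order asked, and still so for the second after the job is handed in, with the robot touching nothing.
It also fails if it takes over 32 s, if anything falls off the work surface, if the arm or the gripper's body presses on something with over 40 N, if the wrist force passes 120 N, or if a joint passes its speed limit or range.

## Working session

There is one attempt and no reset: what is moved stays moved. The work goes in short steps, Python scripts to look and compute and a shell command to move; the robot and the scene stay as the last step left them, time stands still between calls to the robot, and variables do not carry over. Pictures are saved under pics/ and viewed, at most 10 in all, crops included, and the job is handed in when it is done.

```bash
mkdir -p pics
cat > h.py <<'E'
import numpy as np, cv2
from workcell import telemetry, cams, ticket
def tri(obs):
    A=[];b=[]
    P=[]
    for cam,(u,v) in obs:
        c=cams.calibration(cam);M=np.array(c["camera_matrix"])@np.c_[np.array(c["R"]),np.array(c["t"])]
        P+= [u*M[2]-M[0], v*M[2]-M[1]]
    P=np.array(P); return np.linalg.lstsq(P[:,:3],-P[:,3],rcond=None)[0]
def ray_z(cam,u,v,z):
    c=cams.calibration(cam);R=np.array(c["R"]);t=np.array(c["t"])
    d=R.T@np.linalg.inv(np.array(c["camera_matrix"]))@[u,v,1];o=-R.T@t
    return o+d*(z-o[2])/d[2]
E
python3 - <<'E'
from h import *
for c in ("scene","side"):
    cv2.imwrite(f"pics/{c}0.png",cams.snapshot(c))
    for n in ("dispenser","paddle_left","paddle_right","red_tin","blue_tin","tub"):
        for d in cams.mark_of(n,c)[:4]: print(c,n,np.round(np.array(d["location"])*[640,400],1),round(d["confidence"],2))
E
```

```text
scene dispenser [329.4 267.6] 0.58
scene paddle_left [325.4 149. ] 0.91
scene paddle_right [278.2 159.3] 0.8
scene red_tin [373.7 232.3] 0.73
scene red_tin [397.1 227.3] 0.61
scene red_tin [435.  253.1] 0.58
scene blue_tin [321.5 244.6] 0.56
scene tub [379.5 343.7] 0.74
side dispenser [298.8 242. ] 0.79
side paddle_left [355.  158.2] 0.76
side paddle_left [343.2 173.6] 0.44
side paddle_right [312.  130.2] 0.74
side red_tin [377.7 274.1] 0.94
side red_tin [351.2 323.4] 0.84
side red_tin [286.8 251.4] 0.61
side blue_tin [249.4 216.7] 0.8
side tub [372.6 207.3] 0.72
side tub [221.9 311.8] 0.61
side tub [246.8 216.7] 0.22
```

View pics/scene0.png

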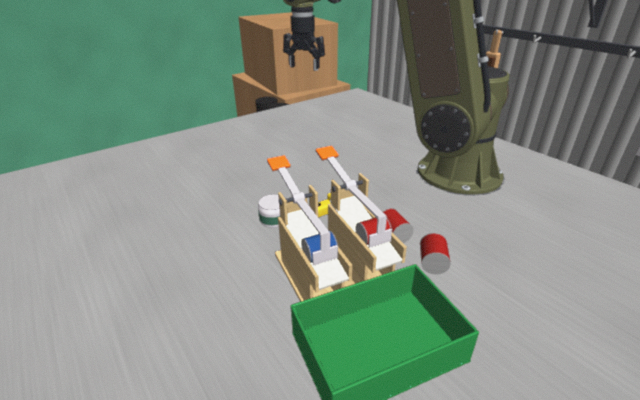

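View pics/side0.png

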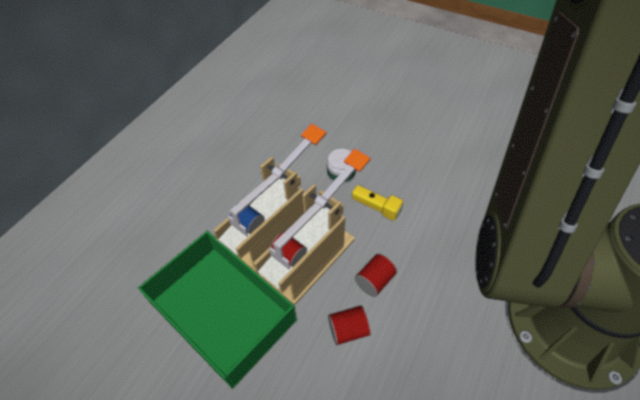

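Both pictures show the dispenser, with the near lane holding a red tin (scene 372,231; side 289,251) and the far lane the blue tin (scene 320,245; side 249,217). Candidates for the red tin are the one in the near lane and two larger loose ones: scene 397,225 / side 377,274 and scene 435,253 / side 350,324. I choose the one in the lane. Its rocker leads to the near paddle (scene 326,152; side 357,159).

Run:
```python
from h import *
P={}
for n,a,b in (("padL",(325.4,150),(356,159)),("padR",(278.2,160),(313,132)),("red",(373,232),(287.5,251.4)),("blue",(321.5,244.6),(249.4,216.7)),("loose1",(397,227),(377.7,274)),("loose2",(435,253),(351,323.4))):
    P[n]=tri([("scene",a),("side",b)]); print(n,P[n].round(3))
d=P["padL"]-P["padR"]; print("lane sep",np.linalg.norm(d[:2]),"yaw of disp",np.arctan2(-d[0],d[1]))
for n in("L","R"):
    print(ray_z("scene",*{"L":(325.4,150),"R":(278.2,160)}[n],.208).round(3), ray_z("side",*{"L":(356,159),"R":(313,132)}[n],.208).round(3))
s=telemetry.sense(); print(s["tool_pos"],s["tool_rot"],s["width"],s["time"])
im=cams.snapshot("side")[110:310,210:410]; cv2.imwrite("pics/crop.png",cv2.resize(im,(600,600),interpolation=cv2.INTER_CUBIC))
```

```text
padL [ 0.489 -0.018  0.209]
padR [ 0.596 -0.04   0.21 ]
red [0.53  0.181 0.129]
blue [0.631 0.155 0.135]
loose1 [0.375 0.1   0.027]
loose2 [0.378 0.216 0.028]
lane sep 0.10842668757137411 yaw of disp 1.3660418509796792
[ 0.487 -0.024  0.208] [ 0.488 -0.016  0.208]
[ 0.593 -0.045  0.208] [ 0.596 -0.041  0.208]
[ 0.21456381 -0.50644723  0.23129047] [ 9.79989123e-01  1.99051039e-01 -1.01191502e-06  4.62636093e-05] 0.0855230660701638 0.7
```

View pics/crop.png

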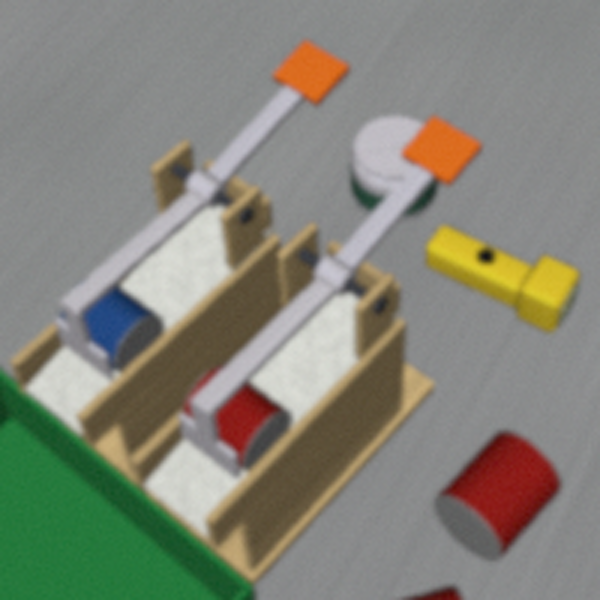

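The crop confirms it. The near lane (dispenser +y, so left) holds the small red tin, and its rocker leads to the paddle at about (0.488, -0.018, 0.208). I'll go above it with the fingers shut, turning them across the lane.

```bash
python3 -m crank '{"xyz":[[2,3.5,1],[4,7,3],[6,10.5,5],[8,14,5],[10,17.5,5],[12,21,5],[14,24.5,5],[16,28,5],[18,31.5,5],[20,35,5],[21,37,5],[21,37,5]],"roll":[0.08,0.16,0.24,0.32,0.4,0.48,0.56,0.64,0.72,0.8,0.88,0.96],"claw":[0,0,0,0,0,0,0,0,0,0,0,0]}' 20
```

```text
time: 1.75
tool_pos: [0.4259, -0.1331, 0.2814]
tool_rot: [0.775, 0.632, 0.0, -0.0]
contact_force: [-0.7, -0.5, 0.6]
width: -0.0001
finger_force: 0.0
```

```bash
python3 -m crank '{"xyz":[[1.5,3,0],[3,6,0],[4.5,9,0],[6.3,11.8,0],[6.3,11.8,-1],[6.3,11.8,-2],[6.3,11.8,-3],[6.3,11.8,-4],[6.3,11.8,-4],[6.3,11.8,-4]],"roll":[0,0,0,0,0,0,0,0,0,0],"claw":[0,0,0,0,0,0,0,0,0,0]}'
python3 - <<'E'
from h import *
s=telemetry.sense();print(s["tool_pos"])
a=cv2.resize(cams.snapshot("side")[80:230,260:460],(400,300),interpolation=cv2.INTER_CUBIC)
b=cv2.resize(cams.snapshot("scene")[80:230,240:440],(400,300),interpolation=cv2.INTER_CUBIC)
w=cv2.resize(cams.snapshot("wrist"),(400,250))
for n in("paddle_left","paddle_right"):
    for d in cams.mark_of(n,"wrist"): print(n,np.array(d["location"])*[640,400],d["confidence"])
c=cams.calibration("wrist");T=np.array(c["tool_from_camera"]);K=np.array(c["camera_matrix"])
from scipy.spatial.transform import Rotation as R
Rw=R.from_quat(s["tool_rot"]).as_matrix()
for n in("paddle_left",):
    for d in cams.mark_of(n,"wrist"):
        u,v=np.array(d["location"])*[640,400]
        dd=Rw@T[:3,:3]@np.linalg.inv(K)@[u,v,1];o=Rw@T[:3,3]+s["tool_pos"];print((o+dd*(.208-o[2])/dd[2]).round(4))
cv2.imwrite("pics/above.png",np.vstack([np.hstack([a,b]),np.hstack([w,np.zeros_like(w)])]))
E
```

```text
time: 2.58
tool_pos: [0.4872, -0.0191, 0.2409]
tool_rot: [0.778, 0.629, -0.0, -0.0]
contact_force: [0.6, 0.9, -0.2]
width: -0.0002
finger_force: 0.0
[ 0.48721389 -0.0190717   0.24093404]
paddle_left [321.6 233.6] 0.65
paddle_right [498.816 230.28 ] 0.9
paddle_right [395.584 239.32 ] 0.69
[ 0.4905 -0.0203  0.208 ]
```

View pics/above.png

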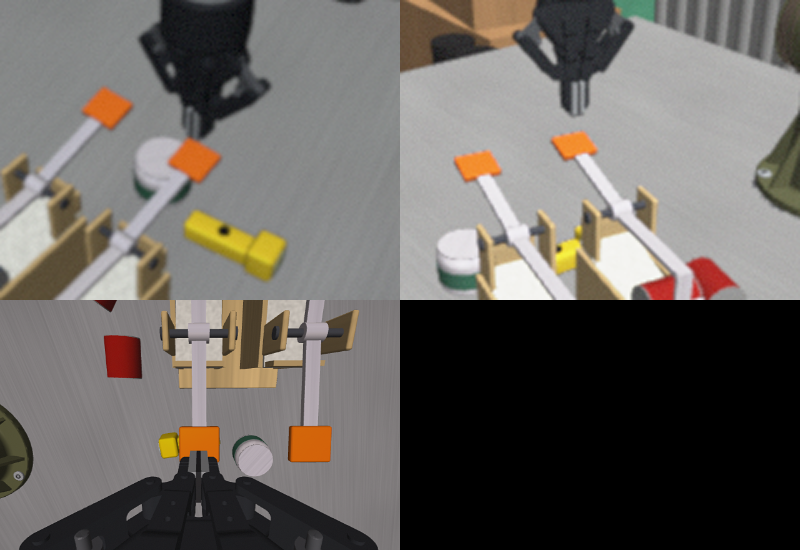

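The wrist view shows the fingertips over the red lane's paddle centre, and the network puts that centre within 4 mm of the tip. The knuckles are well clear of the other paddle, so I'll press.

```bash
python3 -m crank '{"xyz":[[0.1,0,-1.5],[0.1,0,-2.8],[0.1,0,-3.6],[0.1,0,-4.4],[0.1,0,-5.2],[0.1,0,-6],[0.1,0,-6.7],[0.1,0,-7.2],[0.1,0,-7.4],[0.1,0,-7.4],[0.1,0,-7.4],[0.1,0,-7.4]],"roll":[0,0,0,0,0,0,0,0,0,0,0,0],"claw":[0,0,0,0,0,0,0,0,0,0,0,0]}'
```

```text
time: 3.88
tool_pos: [0.4886, -0.0183, 0.1676]
tool_rot: [0.777, 0.629, 0.0, 0.0]
contact_force: [-0.5, 2.1, 3.3]
width: -0.0001
finger_force: 1.4
```

```bash
python3 -m crank '{"xyz":[[0,0,-0.1],[0,0,-0.2],[0,0,-0.2],[0,0,-0.2],[0,0,-0.2],[0,0,-0.2],[0,0,-0.2],[0,0,-0.2],[0,0,-0.2],[0,0,-0.2],[0,0,-0.2],[0,0,-0.2]],"roll":[0,0,0,0,0,0,0,0,0,0,0,0],"claw":[0,0,0,0,0,0,0,0,0,0,0,0]}'
python3 - <<'E'
from h import *
a=cv2.resize(cams.snapshot("side")[100:400,120:420],(400,400),interpolation=cv2.INTER_CUBIC)
b=cv2.resize(cams.snapshot("scene")[100:400,200:500],(400,400),interpolation=cv2.INTER_CUBIC)
cv2.imwrite("pics/down.png",np.hstack([a,b]))
E
```

```text
time: 4.88
tool_pos: [0.4886, -0.0184, 0.1653]
tool_rot: [0.777, 0.629, 0.0, 0.0]
contact_force: [1.1, 1.8, 3.5]
width: -0.0003
finger_force: 1.5
```

View pics/down.png

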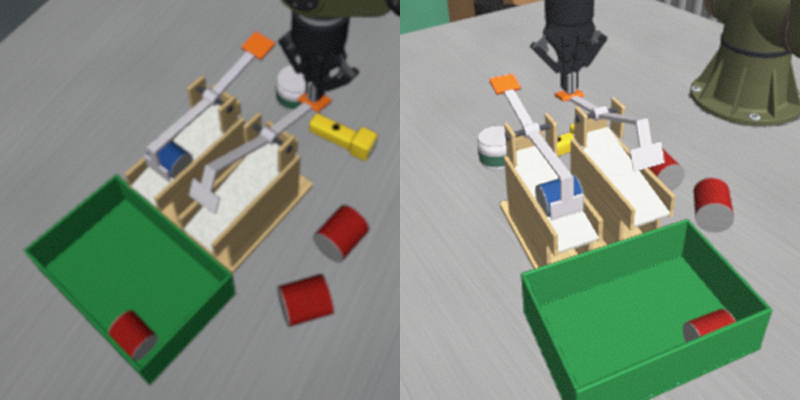

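The red tin lies in the tub and the blue tin is still in its lane. I'll press a last 2 mm toward the stop, then let the paddle up gently and back off.

```bash
python3 -m crank '{"xyz":[[0,0,-0.2],[0,0,-0.2],[0,0,0.4],[0,0,1],[0,0,1.6],[0,0,2.2],[0,0,2.8],[0,0,3.4],[0,0,4],[0,0,4.6],[0,0,6],[0,0,8]],"roll":[0,0,0,0,0,0,0,0,0,0,0,0],"claw":[0,0,0,0,0,0,0,0,0,0,0,0]}'
python3 -m crank '{"xyz":[[0,0,2],[0,0,2],[0,0,2],[0,0,2],[0,0,2],[0,0,2]],"roll":[0,0,0,0,0,0],"claw":[0,0,0,0,0,0]}'
python3 - <<'E'
from h import *
a=cv2.resize(cams.snapshot("side")[100:400,120:420],(400,400),interpolation=cv2.INTER_CUBIC)
b=cv2.resize(cams.snapshot("scene")[100:400,200:500],(400,400),interpolation=cv2.INTER_CUBIC)
cv2.imwrite("pics/up.png",np.hstack([a,b]))
E
```

```text
time: 5.98
tool_pos: [0.4879, -0.0184, 0.2448]
tool_rot: [0.777, 0.629, -0.001, -0.001]
contact_force: [0.1, -0.0, -0.3]
width: 0.0001
finger_force: 0.0
time: 6.48
tool_pos: [0.4883, -0.0184, 0.2645]
tool_rot: [0.777, 0.629, -0.001, -0.001]
contact_force: [0.2, 0.5, -0.6]
width: -0.0002
finger_force: 0.0
```

View pics/up.png

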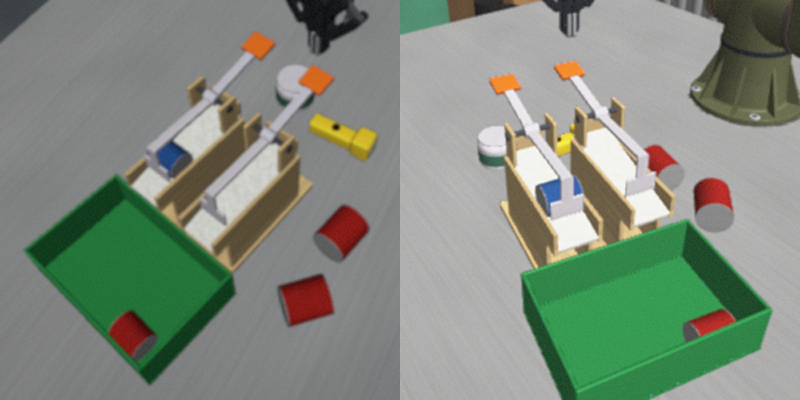

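The gate is shut, the paddle is up, the red tin rests in the tub, the blue tin is in its lane, and the fingers touch nothing.

```bash
python3 -c "from workcell import ticket; print(ticket.sign_off())"
```

```text
the job is handed in; nothing more can be done
None
```

The red tin rolled out into the green tub, its paddle is back up with the gate shut, the blue tin is still waiting in its lane, and I handed the job in at about 6.6 s on the robot's clock.

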